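# Click a record player's speed selector to off

### The arm

A 6-joint arm with a two-finger parallel gripper is mounted at the origin on the work surface. World frame = base frame: x ahead of the robot, y to its left, z up, the work surface at z = 0. Lengths are in m, angles in rad, forces in N, time in s.
With the tool pointing down it reaches from about 0.4 to 0.825 m from the base axis. Payload 7 kg.
Tool frame: the origin (TCP) lies midway between the tips of the shut fingers; the grasp point (between the pads) lies 19 mm behind it (arm.hold_point_z is the distance from the TCP to the grasp point, in m); z points along the fingers, y is the line along which they close (so a half turn about z gives the same grasp; the last joint's range is limited). The gripper opens to 88 mm and grips with 3 to 60 N. Pads are 19 mm wide; open, the fingers measure 130 mm over their backs; the gripper's body (78 mm by 193 mm) begins 47 mm behind the grasp point.
Start: joints at [-0.892, 0.359, 0.012, 0, -1.224, -0.288], TCP at [0.257, -0.624, 0.187] pointing down, gripper open.
Joint ranges: [-3.07, 3.07], [-1.43, 2.12], [-1.02, 1.25], [-3.03, 1.67], [-3.05, -0], [-3.03, 3.03]. Speed limits (rad/s): [2.39, 2.39, 3.01, 3.14, 3.14, 3.14].

### API

Orientations are given as a unit quaternion [x, y, z, w].
In Python, from cell import arm gives the robot as it stands. The module is installed in compiled form; this text tells all that it offers. Calls block until the motion is done:
- arm.reach(position, orientation): joint-space move of the TCP to a pose.
- arm.movel(position, rotation=None, rate=0.15, guard=None): straight line of the TCP; rotation=None keeps the orientation; rate is the mean speed in m/s. With guard (N) it stops when the force on the tool has changed by that much, and returns True; else False.
- arm.goto_joints(angles): joint-space move.
- arm.gripper_to(opening, squeeze=None): finger opening in m; squeeze is the grip in N (None keeps the last); returns when the fingers have stopped.
- arm.hold(seconds).
- arm.solve_ik(position, orientation): joint angles nearest the present ones, or None.
- arm.observe(): the state.
- arm.capture(name): name is "scene" or "top"; returns the picture (420x560x3 uint8, blue, green, red); there is no depth.
- arm.camera_info(name): a dict with "fx", "fy", "cx", "cy" (pixels), "R" (3x3) and "t" (3): a world point X has camera coordinates R X + t. Camera axes: x right, y down, z forward; pixel columns grow to the right and rows downward; lengths in m; the calibration is good to about 2 mm. A picture is of the moment at which its call begins. camera_info takes no time and is no camera call.
A pose or a line that the arm cannot do raises arm.MotionError and nothing moves.
- arm.job_done(): hands the job in; it is judged then, once.
The state is a dict: "time_s": time; "q": joint angles; "dq": joint speeds; "joint_torque": joint torques, N m; "tool_pos": TCP position; "orientation": TCP orientation; "wrist_force": force on the tool from outside, world axes, zero at the start; "wrist_torque": the same for the moment, N m; "grip_width": finger opening in m; "gripper_force": force on a finger pad.
Only numpy, scipy, OpenCV 4.12 (cv2) and the standard library are available. Lean on these libraries where they do the work, as an engineer would, in place of code of your own. Each camera call takes 0.05 s, during which the arm holds its last target. There are 200 camera calls.

### The job

The unplugged record player is about to be boxed, but its selector was left on a speed. With a fingertip against the knurled knob at its front left corner, turn the knob clockwise by one click, so that it rests in the off position (pointer line at the ring mark, the middle of its three positions), not in the one beyond. Do not grip the knob, keep off the tonearm, leave the dog, the bird and the adapter puck where they stand, and finish clear of everything.

Things in the scene. Friction and masses are not known exactly. Their poses are not given: they have to be found in the camera images.
- player: Record player: dark wooden plinth 350 (x) x 430 (y) mm, fixed to the table, flat top 90 mm above it. Origin at the centre of its footprint, at table height; x points to the rear (away from the user), y to the user's left, z up. Front edge at x = -175 mm, left edge at y = +215 mm. Black-topped platter, diameter 300, centred at x = 12, y = 35, up to 129 mm above the table.
- selector_top (a point): Centre of the knob's top face, on its vertical axis, 23 mm above the plinth top. Its frame turns with the knob: x lies along the black pointer line on the top. Flat marks on the plinth 31 mm from the axis: a ring (off) on the player's +x side, one bar 40 degrees anticlockwise of it, two bars 40 degrees clockwise of it.
- knob: The selector knob: aluminium cylinder, diameter 41 mm over the 32 upright ribs of its rim; ribs from 3 to 20 mm, top face 23 mm above the plinth top. It stands at x = -140, y = 180 mm in the player's frame, 35 mm from its front and left edges, 40 mm clear of the platter. It turns but does not lift. Origin on its axis at the plinth top.
- selector (a joint): Turn of the knob, rad, growing clockwise seen from above: 0 one bar (start), 0.70 off, 1.40 two bars; stops at -0.06 and 1.46. Sprung detents: from the start 0.05 N m (2.5 N along the rim) turns it to a ridge at 0.35, past which it is pulled on to 0.70 as strongly; next ridge at 1.05. Let go, it falls into the position on its side of the ridges. A finger pressing on it can hold it back.
- tonearm: Delicate metal tonearm parked on its rest along the player's right side; origin on the plinth top under its front end, at x = -122, y = -165 mm in the player's frame. From there it reaches 280 mm back, 20 mm forward, 40 mm to either side and 75 mm up. Not to be touched.
- dog: Loose ceramic dog figurine, seated, about 75 x 65 mm and 101 mm high, on the table in front of the player; origin at the centre of its underside. To be left alone.
- bird: Loose porcelain bird on a stump, about 75 x 56 mm and 92 mm high, on the table left of the player; origin at the centre of its underside. To be left alone.
- adapter: Loose aluminium adapter puck for singles, diameter 38, height 12 mm, lying on the plinth top near its front right corner; origin at the centre of its underside. To be left alone.

How it is judged:
By the outcome, as a careful person would: the job done as asked, in the order asked, and still so for the second after the job is handed in, with the robot touching nothing.
It also fails if it takes over 38 s, if anything falls off the work surface, if the arm or the gripper's body presses on something with over 40 N, if the wrist force passes 120 N, or if a joint passes its speed limit or range.

## Working session

There is one attempt and no reset: what is moved stays moved. The work goes in short steps, each a Python script; the robot and the scene stay as the last script left them, time stands still between calls to the robot, and variables do not carry over. Pictures are saved under pics/ and viewed, at most 10 in all, crops included, and the job is handed in when it is done.

```bash
mkdir -p pics
python3 - <<'E'
from cell import arm
import cv2
for n in("scene","top"):
    cv2.imwrite(f"pics/{n}0.png",arm.capture(n)); print(n,arm.camera_info(n))
print(arm.observe()['time_s'])
E
```

```text
scene {'fx': 439.9542722858839, 'fy': 439.9542722858839, 'cx': 281.06024960785595, 'cy': 211.69378862313687, 'R': array([[ 0.47197901,  0.88151713,  0.0127816 ],
       [ 0.74976993, -0.39372834, -0.5318111 ],
       [-0.46376812,  0.26058694, -0.84676654]]), 't': array([-0.32516526, -0.33977512,  1.21669578])}
top {'fx': 537.3007716932179, 'fy': 537.3007716932179, 'cx': 285.4928033646583, 'cy': 210.2433863184818, 'R': array([[-0.01560183, -0.99984956,  0.00757946],
       [-0.99580707,  0.0148545 , -0.09026419],
       [ 0.09013803, -0.00895596, -0.99588901]]), 't': array([0.04426578, 0.54403452, 1.09265713])}
0.1
```

View pics/scene0.png

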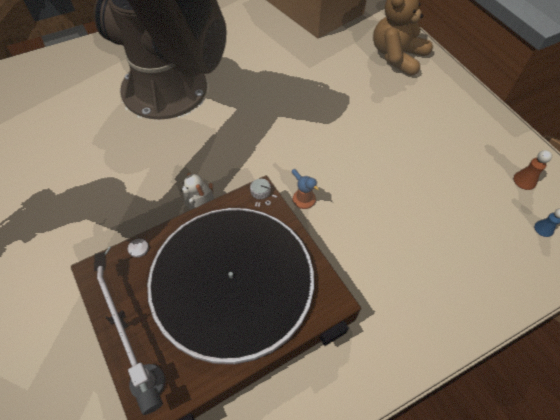

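View pics/top0.png

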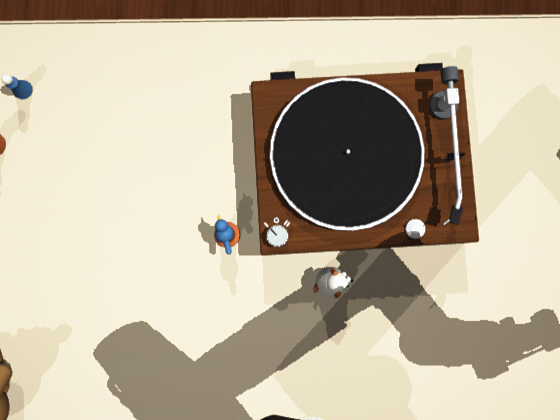

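The top view shows the knob at about (277,236), bird at (226,234), dog at (335,283), platter spindle at (348,152). In the scene view the knob is at about (261,188). Next I localise these.

```bash
cat > h.py <<'E'
import numpy as np, cv2
from cell import arm
def ray(n,u,v):
    c=arm.camera_info(n); R=c['R']; d=R.T@np.array([(u-c['cx'])/c['fx'],(v-c['cy'])/c['fy'],1]); return -R.T@c['t'],d
def onz(n,u,v,z):
    o,d=ray(n,u,v); return o+d*(z-o[2])/d[2]
def proj(n,X):
    c=arm.camera_info(n); p=c['R']@np.asarray(X)+c['t']; return np.array([c['fx']*p[0]/p[2]+c['cx'],c['fy']*p[1]/p[2]+c['cy']])
E
python3 - <<'E'
from h import *
t=cv2.imread('pics/top0.png'); s=cv2.imread('pics/scene0.png')
# platter (black disc inside white rim)
for n,im,c,seed in(("top",t,None,(330,180)),("scene",s,None,(220,300))):
    g=cv2.cvtColor(im,cv2.COLOR_BGR2GRAY)
    m=(cv2.GaussianBlur(g,(3,3),0)<60).astype(np.uint8)
    _,lab=cv2.connectedComponents(m); b=(lab==lab[seed[1],seed[0]]).astype(np.uint8)
    k=max(cv2.findContours(b,0,2)[0],key=cv2.contourArea); e=cv2.fitEllipse(cv2.convexHull(k)); print(n,e, onz(n,*e[0],.129))
for p in((252,83),(463,71),(478,241),(261,254)): print('corner',p,onz("top",*p,.09).round(4))
print('knob',onz("top",277,236,.113),onz("scene",261,186,.113))
print('puck',onz('top',415,228,.1),'dog',onz('top',335,282,.05),'bird',onz('top',228,234,.04))
a=cv2.resize(t[205:270,195:295],None,fx=7.9,fy=7.9,interpolation=cv2.INTER_CUBIC)[:300*2]
cv2.imwrite('pics/c1.png',a)
b=cv2.resize(s[155:225,230:330],None,fx=8,fy=8,interpolation=cv2.INTER_CUBIC); cv2.imwrite('pics/c2.png',b)
E
```

```text
top ((346.7562255859375, 153.24156188964844), (143.8936004638672, 146.5489959716797), 103.79883575439453) [ 0.64238472 -0.08141376  0.129     ]
scene ((230.2567138671875, 283.7897644042969), (144.56565856933594, 158.4916229248047), 72.23885345458984) [ 0.66614031 -0.09115486  0.129     ]
corner (252, 83) [0.795  0.0995 0.09  ]
corner (463, 71) [ 0.8142 -0.3244  0.09  ]
corner (478, 241) [ 0.4728 -0.3382  0.09  ]
corner (261, 254) [0.4541 0.0854 0.09  ]
knob [0.48760887 0.05370209 0.113     ] [0.492396   0.05665861 0.113     ]
puck [ 0.49956156 -0.21347907  0.1       ] dog [ 0.39616023 -0.06097578  0.05      ] bird [0.49632746 0.154143   0.04      ]
```

View pics/c1.png

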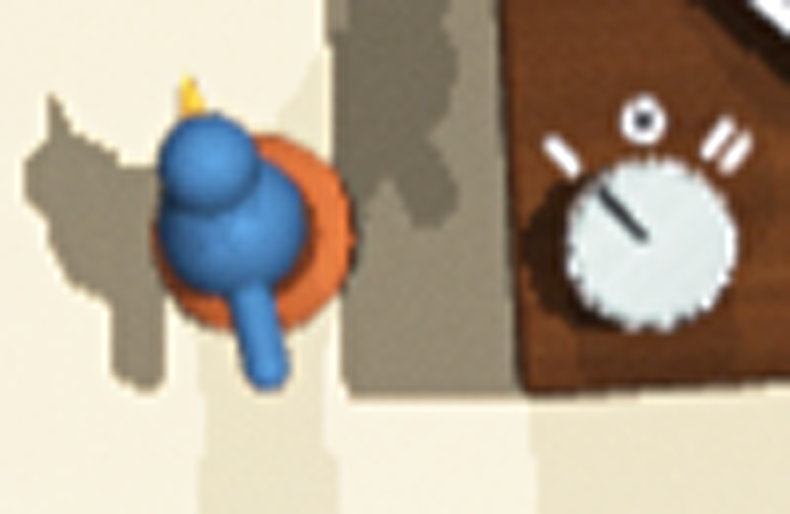

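View pics/c2.png

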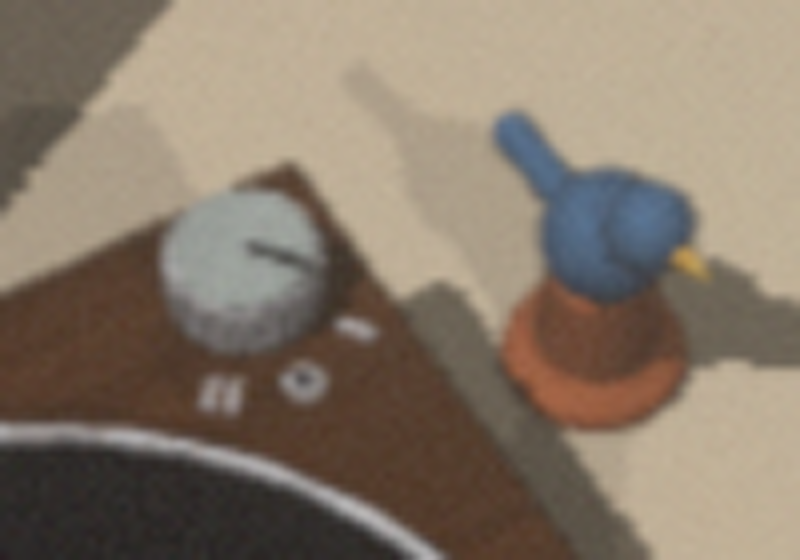

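The crops show the pointer at the one-bar mark (start), with clear space in front of the knob. The two views and the plinth corner all put the axis near (0.489, 0.054).

Plan: shut the fingers, bring their flat side to the knob's front rim, press lightly, and roll the knob like a pinion with a straight +y stroke of about 14 mm.

Run:
```python
from h import *
o=arm.observe(); print(o['orientation'],o['wrist_force'])
arm.gripper_to(0.0,10); 
p=np.array(o['tool_pos']); arm.movel([p[0],p[1],.30],rate=.25)
best=None
for q in([1,0,0,0],[0,1,0,0]):
    s=arm.solve_ik([.43,.047,.2],q); print(q,s)
    if s is not None and (best is None or abs(s[5])<abs(best[1][5])): best=(q,s)
q=best[0]
arm.reach([.432,.047,.25],q); arm.movel([.432,.047,.097],rate=.12)
o=arm.observe(); print(o['time_s'],o['tool_pos'],o['orientation'],o['wrist_force'],o['grip_width'])
for n in("scene","top"):
    im=arm.capture(n); c=proj(n,[.48,.05,.11]).astype(int)
    x,y=max(c[0]-50,0),max(c[1]-50,0)
    cv2.imwrite(f'pics/{n}1.png',cv2.resize(im[y:y+75,x:x+100],None,fx=4,fy=4,interpolation=cv2.INTER_CUBIC))
cv2.imwrite('pics/both1.png',np.hstack([cv2.imread('pics/scene1.png'),cv2.imread('pics/top1.png')]))
```

```text
[-1.94108253e-01  9.80979824e-01  7.24221973e-04 -2.15568869e-04] [-0.50884614 -0.38442654 -0.56857881]
[1, 0, 0, 0] [ 0.56826489 -0.06489158 -0.46643413  0.         -1.16925378  1.00253143]
[0, 1, 0, 0] [ 0.56826489 -0.06489158 -0.46643413  0.         -1.16925378 -2.13906122]
6.0167 [0.43242908 0.04718796 0.09753142] [ 9.99999867e-01  8.20713995e-05  4.69074290e-04 -1.97944718e-04] [ 0.57404539 -0.2046972  -0.40162433] 0.00010787602604652536
```

View pics/both1.png

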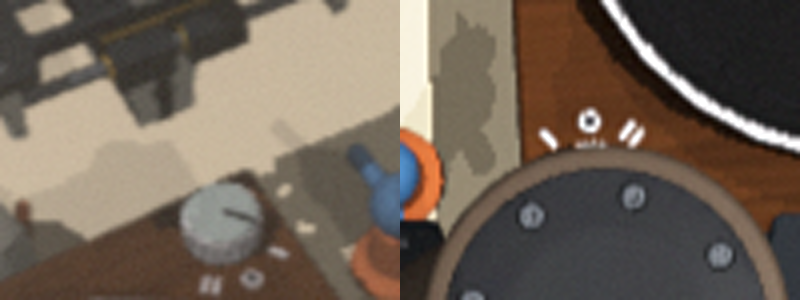

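The gripper is now in front of the knob, with the fingertip about 25 mm short of it and clear of the dog and bird. The pointer is still on one bar. Now a guarded approach, then the roll with force monitoring.

Run:
```python
from h import *
KY=.054
def st(l):
    o=arm.observe(); print(l,round(o['time_s'],2),np.round(o['tool_pos'],4),np.round(o['wrist_force'],1)); return o
arm.movel([.432,KY-.008,.095],rate=.08)
f0=np.array(st('pre')['wrist_force'])
hit=arm.movel([.47,KY-.008,.095],rate=.02,guard=3.)
o=st(hit); x=o['tool_pos'][0]
if not hit: raise SystemExit
xc=x; F=0
for i in range(8):            # press to ~8 N
    F=-(np.array(arm.observe()['wrist_force'])-f0)[0]
    if F>8: break
    xc+=.0004; arm.movel([xc,KY-.008,.095],rate=.01)
    o=st('press')
```

```text
pre 6.37 [0.4319 0.0459 0.095 ] [ 0.4  0.6 -0. ]
False 8.42 [0.4699 0.046  0.095 ] [ 0.2 -0.5 -0.1]
```

No contact by x = 0.470, further than expected, so I'm looking again.

Run:
```python
from h import *
im=arm.capture("scene"); cv2.imwrite('pics/s2.png',cv2.resize(im[145:215,215:315],None,fx=8,fy=8,interpolation=cv2.INTER_CUBIC))
P=lambda X:((proj("scene",X)-[215,145]+.5)*8).round()
print(P([.47,.046,.095]),P([.489,.054,.113]),P([.489,.054,.09]))
```

```text
[300. 326.] [357. 326.] [359. 377.]
```

View pics/s2.png

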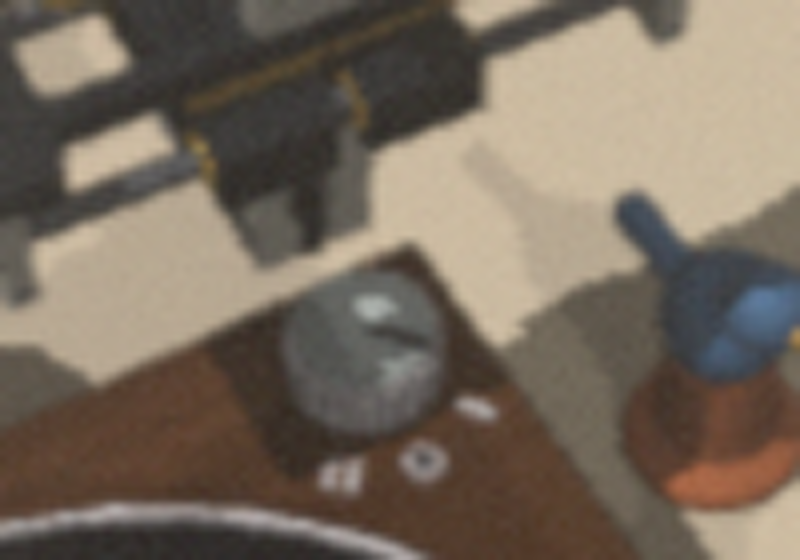

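The tip appears about 10 px higher in the image than the reported TCP projects, at (308,248) in the crop against (300,326). That suggests the true tip is about 35 mm higher than reported. I'll back off the knob and make a gentle guarded touch on the bare plinth (known height 0.090) to settle it.

Run:
```python
from h import *
def st(l):
    o=arm.observe(); print(l,round(o['time_s'],2),np.round(o['tool_pos'],4),np.round(o['wrist_force'],1),o['grip_width']); return o
# observed tip pixel -> height along the TCP vertical
for z in(.095,.11,.12,.13,.14): print(z,((proj("scene",[.47,.046,z])-[215,145]+.5)*8).round())
arm.movel([.453,.046,.095],rate=.06)
hit=arm.movel([.453,.046,.055],rate=.025,guard=3.)
st(hit)
im=arm.capture("scene"); cv2.imwrite('pics/s3.png',cv2.resize(im[145:215,215:315],None,fx=8,fy=8,interpolation=cv2.INTER_CUBIC))
```

```text
0.095 [300. 326.]
0.11 [297. 292.]
0.12 [295. 269.]
0.13 [294. 246.]
0.14 [292. 222.]
False 10.65 [0.4531 0.046  0.0551] [-0.5 -0.2 -0.1] 0.00023942477765456923
```

View pics/s3.png

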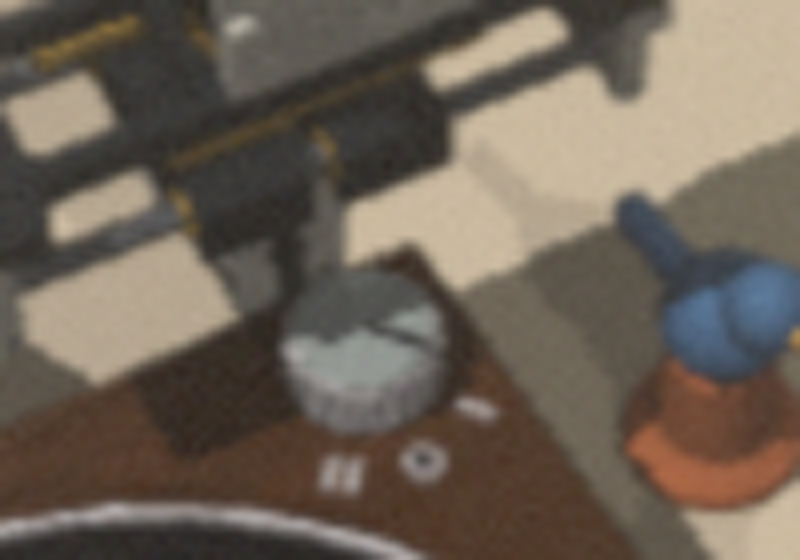

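The picture shows the finger still ending near the plinth's front edge, about (265,310), with the knob unchanged. There was no contact down to a reported z of 0.055, which fits the tip being higher than reported. I'll continue the guarded descent.

Run:
```python
from h import *
o=arm.observe()
hit=arm.movel([.453,.046,.03],rate=.025,guard=3.)
o=arm.observe(); print(hit,round(o['time_s'],2),np.round(o['tool_pos'],4),np.round(o['wrist_force'],1),np.round(o['q'],4))
im=arm.capture("scene"); cv2.imwrite('pics/s4.png',cv2.resize(im[125:225,205:325],None,fx=6,fy=6,interpolation=cv2.INTER_CUBIC))
im=arm.capture("top"); cv2.imwrite('pics/t4.png',im)
print(((proj("scene",o['tool_pos'])-[205,125]+.5)*6).round())
```

```text
True 11.12 [0.4532 0.0461 0.0503] [-1.8 -0.1  5.9] [ 5.3610e-01  1.3960e-01 -6.4120e-01  3.0000e-04 -7.8970e-01  1.0348e+00]
[270. 402.]
```

View pics/s4.png

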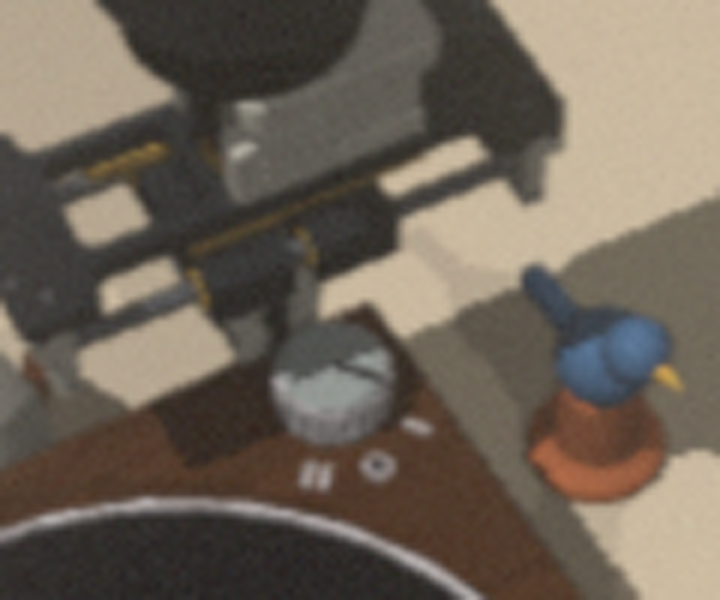

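Contact came at a reported z of 0.0503, with force upward. The plinth top is 0.090, so the tip sits about 39.5 mm above the reported value, which agrees with the image. I'll work with that offset: reported z = 0.0545 puts the tip at about 0.094, on the ribs.

Run:
```python
from h import *
KY=.054; Z=.0548; Y0=KY-.007
def st(l):
    o=arm.observe(); print(l,round(o['time_s'],2),np.round(o['tool_pos'],4),np.round(o['wrist_force'],1)); return o
arm.movel([.450,.046,Z],rate=.04); arm.movel([.450,Y0,Z],rate=.04)
f0=np.array(st('pre')['wrist_force'])
hit=arm.movel([.474,Y0,Z],rate=.015,guard=3.)
o=st(hit); xc=o['tool_pos'][0]
if hit:
    for i in range(6):
        F=-(np.mean([arm.observe()['wrist_force'][0] for _ in range(3)])-f0[0])
        if F>8: break
        xc+=.0003; arm.movel([xc,Y0,Z],rate=.01); st('press')
```

```text
pre 11.77 [0.4499 0.047  0.0547] [ 0.5 -0.9  0.9]
True 12.59 [0.4591 0.0466 0.0543] [-0.1  0.2 -0.4]
press 12.84 [0.4592 0.0469 0.0547] [-0.4  0.8 -0.7]
press 13.09 [0.4593 0.0469 0.0547] [-1.5  0.3 -0.8]
press 13.34 [0.4594 0.0468 0.0546] [-3.6  0.1  0.7]
press 13.59 [0.4595 0.0467 0.0546] [-5.7  1.   0.9]
press 13.84 [0.4595 0.0466 0.0546] [-5.9  0.5  2.7]
press 14.09 [0.4595 0.0465 0.0545] [-7.7  0.3  3.6]
```

Contact is at x = 0.4591, exactly where predicted, with about 8 N of press. Now roll in +y with force monitoring.

Run:
```python
from h import *
Z=.0548; Y0=.047; xc=.4613
def st(l):
    o=arm.observe(); print(l,round(o['time_s'],2),np.round(o['tool_pos'],4),np.round(o['wrist_force'],1)); return o
for d in np.arange(.0015,.0136,.0015):
    o=st(round(d*1e3,1)) if not arm.movel([xc,Y0+d,Z],rate=.012) else None
c=proj("scene",[.489,.054,.113]).astype(int)
im=arm.capture("scene"); cv2.imwrite('pics/s5.png',cv2.resize(im[c[1]-30:c[1]+40,c[0]-50:c[0]+50],None,fx=8,fy=8,interpolation=cv2.INTER_CUBIC))
```

```text
1.5 14.38 [0.4596 0.0477 0.0545] [-7.5 -0.2  5.3]
3.0 14.65 [0.4597 0.0492 0.0545] [-6.6 -1.   3.6]
4.5 14.93 [0.4599 0.0507 0.0545] [-6.5 -1.   1.6]
6.0 15.2 [0.4601 0.0523 0.0545] [-5.7 -2.1  2.3]
7.5 15.47 [0.46   0.0537 0.0544] [-6.  -1.6  1.2]
9.0 15.75 [0.4598 0.0554 0.0544] [-7.1  0.   2.8]
10.5 16.02 [0.4597 0.0571 0.0544] [-8.1  2.3  3.2]
12.0 16.3 [0.4596 0.0586 0.0543] [-8.9  2.6  3.2]
13.5 16.57 [0.4595 0.06   0.0543] [-8.   2.2  4. ]
```

View pics/s5.png

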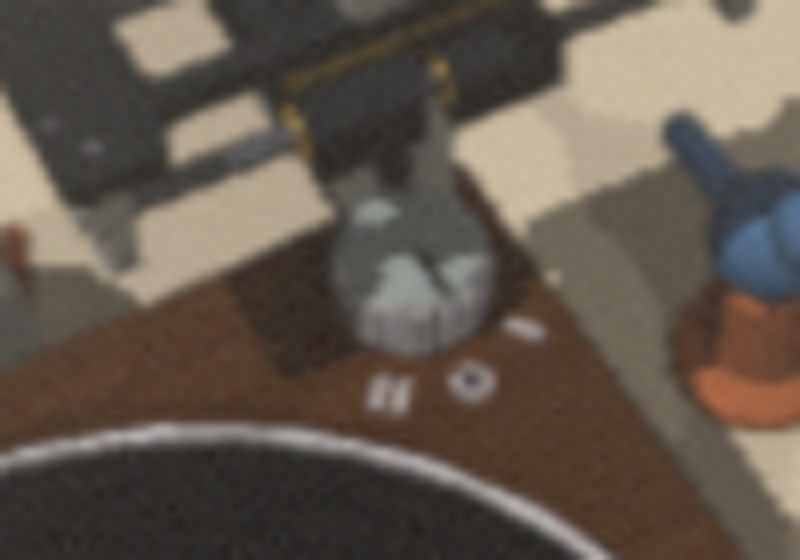

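The tangential force flipped sign past the ridge, and the pointer now runs from (415,250) to (445,290) in the crop, toward the ring. Release radially, lift, withdraw and check from the top.

Run:
```python
from h import *
arm.movel([.440,.060,.0548],rate=.05); arm.movel([.440,.055,.28],rate=.2)
q=[-.1941,.9810,.0007,-.0002]
arm.reach([.257,-.624,.30],q)
o=arm.observe(); print(o['time_s'],np.round(o['tool_pos'],3),np.round(o['wrist_force'],1))
t=arm.capture("top"); cv2.imwrite('pics/t6.png',t); t0=cv2.imread('pics/top0.png')
d=(cv2.absdiff(t,t0).max(2)>60)
for n,(u,v) in dict(dog=(335,283),bird=(226,234),puck=(415,228)).items(): print(n,d[v-14:v+14,u-14:u+14].sum())
cv2.imwrite('pics/c6.png',cv2.resize(t[205:305,210:310],None,fx=6,fy=6,interpolation=cv2.INTER_CUBIC))
cv2.imwrite('pics/c7.png',cv2.resize(np.vstack([t[205:305,195:355]]),None,fx=5,fy=5,interpolation=cv2.INTER_CUBIC))
```

```text
20.9667 [ 0.258 -0.623  0.3  ] [ 0.  -0.4  0.5]
dog 241
bird 0
puck 110
```

View pics/c7.png

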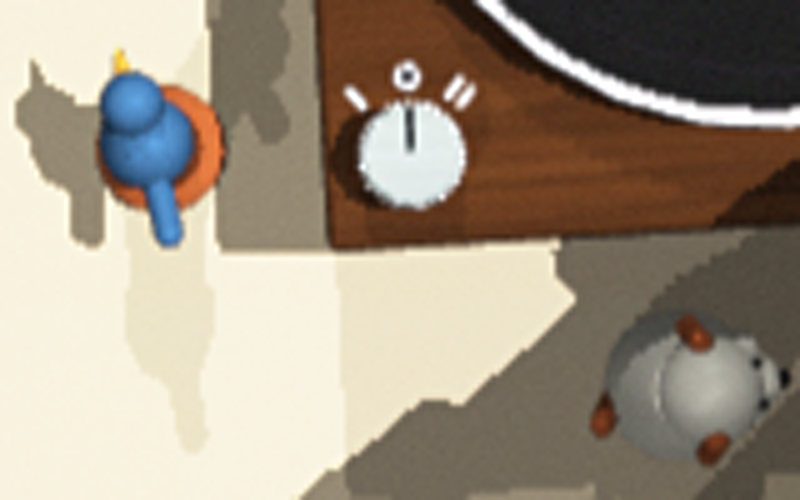

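The pointer at (410,130) lines up with the ring at (406,75). The bird is unchanged, and the dog is at the same pixels as before; the image differences there and at the puck look like the arm's shadow. The arm is clear.

```bash
python3 -c "
from cell import arm
print(arm.job_done())"
```

```text
the job is handed in; nothing more can be done
None
```

The knob was turned one click clockwise and now rests at off with its pointer on the ring mark, the arm is clear of everything, and the job was handed in at about 21 s of the 38 s allowed.

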